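# Clamp the circuit board and draw the spring-loaded probe boom out to the index mark

### The job

Secure the circuit board for probing: swing the hinged keeper bar shut over the board's edge until it clicks into its detent. Then squeeze the lock button on the side of the probe boom's grip block, draw the telescoping boom out until its pointer lines up with the index clip on the scale, and finish still holding it steady there, because a spring pulls it back when let go. Do not shift the index clip, and leave the board and the other things on the bench where they are.

Things in the scene. Friction and masses are not known exactly. Their poses are not given: they have to be found in the camera images.
- board_nest: Fixed aluminium base plate 160 x 130 x 14 mm with a circuit board lying in its shallow nest; origin at the centre of its underside on the bench, z up. The keeper bar is hinged on it and, when shut, lies along the plate's +x direction near its +y edge.
- keeper_hinge (a point): The keeper bar's vertical hinge axis, given at the height at which the knob is gripped (52 mm above the bench).
- keeper (a joint): Keeper bar angle (rad): 0 fully shut, in its detent and against its stop; grows as it opens, counter-clockwise from above, to the nest's +y; starts at 0.7 to 1.3 and stays where it is left. At about 0.21 it meets a spring ball that takes about 3.5 N at the knob to override, and drops in behind it below 0.03: push on until it stops at 0. The bar swings level, 22 to 30 mm above the bench.
- keeper_knob (a point): The keeper bar's upright round knob, grey plastic, 16 mm diameter and 36 mm tall (30 to 66 mm above the bench), 100 mm from the hinge axis; this point is on the knob's axis 52 mm above the bench. The steel bar is 14 mm wide and ends 36 mm beyond the knob.
- probe_stand: Fixed stand (base 100 x 150 x 12 mm, two columns) that carries a level open-topped sleeve 180 mm long, its top 116 mm above the bench. Origin at the centre of the base's underside, z up. The boom extends along this body's +y axis, out over the board; the lock button is on the +x side of the boom's grip block, the white scale with the index clip on the sleeve's -x side.
- boom (a joint): Extension (m) of the telescoping boom: 0 fully home (start), 0.125 fully out. A spring draws it home with 2.5 to 3.5 N. At home a latch blocks it until the lock button is pressed in; it does not lock anywhere else.
- boom_grip (a point): Centre of the boom's grip block between the two faces to pinch with the button pressed in (118 mm above the bench). The grey block is 34 mm wide across the boom (x), 36 mm long (y) and 44 mm tall, its top 137 mm above the bench; with the button out the pinched width is 42 mm, with the button pressed 36 mm. The fingers close along the stand's x axis, from above. It moves with the boom.
- boom_lock (a joint): Lock button travel (m): 0 out, 0.006 fully pressed. A black cap 24 mm long and 26 mm tall on the grip block's +x face, standing 8 mm proud, its centre at the height of boom_grip. It moves toward -x; spring 3 N at first, 8 N fully in. From 0.0045 on the boom is free. Pinching the block with 20 N or more presses it fully.
- pointer_tip (a point): Tip of the dark pointer needle that stands across the scale at the rear of the boom and moves with it (124 mm above the bench).
- clip_mark (a point): Tip of the thin dark mark on the small steel index clip that sits on the outer edge of the scale. The boom is right when pointer_tip and clip_mark have the same y in the probe_stand frame (they face each other about 2 mm apart in x). It is set at a different extension every time, between 0.05 and 0.105 m. The clip slides if pushed: do not touch it.
- board: The circuit board in the nest, 110 x 90 x 3 mm, loose; origin at the centre of its underside.
- meter: Bystander: orange hand multimeter lying flat, 75 x 150 x 34 mm.
- screwdriver: Bystander: screwdriver lying to the left of the nest.
- jar: Bystander: small closed jar, 40 mm diameter, 48 mm tall, beside the stand.
- spool: Bystander: grey spool standing on its flange, 54 mm diameter, 36 mm tall.
- spare_board: Bystander: smaller circuit board lying flat beyond the nest, 60 x 85 mm, 15 mm tall.
- heat_sink: Bystander: finned aluminium heat sink, 50 x 60 x 30 mm.
- parts_tray: Bystander: divided parts tray, 110 x 160 x 35 mm.
There are look-alikes about, which are no part of the job. What is shaped like the probe_stand but orange is not meant.

How it is judged:
By the outcome, as a careful person would: the job done as asked, in the order asked, and still so for the second after the job is handed in, while the arm keeps its last pose, push and grip.
It also fails if it takes over 48 s, if anything falls off the work surface, if the arm or the gripper's body presses on something with over 40 N, if the wrist force passes 120 N, or if a joint passes its speed limit or range.

### The arm

A 6-joint arm with a two-finger parallel gripper is mounted at the origin on the work surface. World frame = base frame: x ahead of the robot, y to its left, z up, the work surface at z = 0. Lengths are in mm, angles in degrees, forces in N, time in s.
With the tool pointing down it reaches from about 350 to 925 mm from the base axis. Payload 6.4 kg.
Tool frame: the origin (TCP) lies at the very end of the fingers, on their centre line; the grasp point (between the pads) lies 19 mm behind it (ctrl.pinch_z is the distance from the TCP to the grasp point, in mm); x points along the fingers, y is the direction in which the jaws open and shut, and the axes are right-handed (so a half turn about x gives the same grasp; the last joint's range is limited). The gripper opens to 85 mm and grips with 20 to 120 N. Pads are 22 mm wide; open, the fingers measure 114 mm over their backs; the gripper's body (76 mm by 85 mm) begins 54 mm behind the grasp point. The pads swing forward as they close: fully open they stand 13 mm farther back than shut.
Start: joints at [55.8, 14.043, 89.255, -0, 76.702, -9.975], TCP at [266.704, 592.776, 231.29] pointing down, gripper open.
Joint ranges: [-179.41, 179.41], [-58.25, 129.5], [7.25, 145.43], [-54.29, 234.29], [11.92, 165.04], [-157.13, 157.13]. Speed limits (degrees/s): [147.25, 147.25, 180, 180, 180, 180].

### API

Orientations are given as a 3x3 rotation matrix whose columns are the frame's x, y, z axes.
In Python, from plant import ctrl gives the robot as it stands.
- The arm moves only by the tool servo_tool, never from a script. Its argument "increments" is a list of rows, each a list of 4 numbers: the shift along the tool's x, y, z each as a share of 0.05 m, from -1 to 1, then the turn about the tool's x as a share of 0.1 rad, from -1 to 1. In form: [[dx, dy, dz, turn], ...]. A call has exactly 10 rows; each row shifts and turns the commanded pose from where the row before left it, along the tool's axes as they then stand; what a row does not reach is not made up. A row lasts 1/8 s, in which the tool goes at most 62.5 mm and 10.7 degrees, less where a joint would pass 70% of its speed; a pose out of reach is approached as far as the arm can. A call with a number of a shift or a turn outside -1 to 1 is refused whole. A call with a gripper value outside its range is refused whole. "grip" is the gripper's target within -1 to 1 (fully open at 1, half-way at 0, shut at -1), set as the call begins (left out, the last holds). The fingers move at their own pace and stop on an object; "newtons" is the grip in N (left out, the last holds). Time passes only in rows, so rows that do not move let the fingers close, or fill a call up. It gives the time, the measured TCP pose, the force and the opening at its end, in the units of the state.
- ctrl.get_obs(): the state, without advancing time (a new reading comes with each control period).
- ctrl.read_camera(name): name is "scene" or "top"; returns (picture, depth): 384x512x3 uint8, red, green, blue; 384x512 float32, mm along the optical axis (not along the pixel's ray), 0 where there is no reading.
- ctrl.calibration(name): a dict with "camera_matrix" (3x3 intrinsics, pixels), "k1" (the pictures are not rectified: a ray, as slopes to the right and down, at radius r is drawn at 1 + k1 r^2 times it, then the intrinsics apply), "extrinsics" (4x4, takes a point from camera to world coordinates). Camera axes: x right, y down, z forward; pixel columns grow to the right and rows downward; lengths in mm; the calibration is good to about 2 mm. A picture is of the moment at which its call begins. calibration takes no time and is no camera call.
- ctrl.hand_in(): hands the job in, once; it reports no verdict.
The state is a dict: "time": time; "joint_positions": joint angles; "joint_velocities": joint speeds; "joint_efforts": joint torques, N m; "position": TCP position; "orientation": TCP orientation; "contact_force": force on the tool from outside, world axes, zero at the start; "torque": the same for the moment, N m; "opening": finger opening in mm.
Only numpy, scipy, OpenCV 4.12 (cv2) and the standard library are available. Lean on these libraries where they do the work, as an engineer would, in place of code of your own. Each camera call takes 0.05 s, during which the arm holds its last target.

## Working session

There is one attempt and no reset: what is moved stays moved. The work goes in short steps, Python scripts to look and compute and a tool call to move; the robot and the scene stay as the last step left them, time stands still between calls to the robot, and variables do not carry over. Pictures are saved under pics/ and viewed, and the job is handed in when it is done.

Besides the shell and the picture viewer there is one more tool, called by a JSON object that holds its "op" and its "data", one argument or row to a line. servo_tool: Moves the arm, as the interface text tells. Its arguments: {"type":"object","properties":{"increments":{"type":"array"},"grip":{"type":"number"},"newtons":{"type":"number"}},"required":["increments"]}

```bash
ls; mkdir -p pics; cat > h.py <<'E'
import numpy as np,cv2
from plant import ctrl
def K(n):
    c=ctrl.calibration(n); return np.array(c["camera_matrix"]),c["k1"],np.array(c["extrinsics"])
def ray(n,u,v):
    M,k1,T=K(n)
    p=cv2.undistortPoints(np.array([[[u,v]]],float),M,np.array([k1,0,0,0,0]))[0,0]
    return T[:3,3],T[:3,:3]@np.array([p[0],p[1],1])
def at_z(n,u,v,z):
    o,d=ray(n,u,v); return o+d*(z-o[2])/d[2]
def at_d(n,u,v,dep):
    o,d=ray(n,u,v); return o+d*dep
def proj(n,P):
    M,k1,T=K(n); P=np.atleast_2d(P)
    R=T[:3,:3].T; t=-R@T[:3,3]
    return cv2.projectPoints(P.astype(float),cv2.Rodrigues(R)[0],t,M,np.array([k1,0,0,0,0]))[0][:,0]
def tri(a,b):
    o1,d1=ray(*a);o2,d2=ray(*b)
    A=np.stack([d1,-d2],1);s=np.linalg.lstsq(A,o2-o1,rcond=None)[0]
    p,q=o1+s[0]*d1,o2+s[1]*d2
    return (p+q)/2,np.linalg.norm(p-q)
def shot(n,tag):
    im,d=ctrl.read_camera(n); np.savez(f"pics/{tag}.npz",im=im,d=d)
    cv2.imwrite(f"pics/{tag}.png",im[...,::-1]); return im,d
def crop(tag,u0,v0,u1,v1,s,out):
    im=np.load(f"pics/{tag}.npz")["im"][v0:v1,u0:u1,::-1]
    cv2.imwrite(f"pics/{out}.png",cv2.resize(im,None,fx=s,fy=s,interpolation=cv2.INTER_CUBIC))
E
python3 - <<'E'
from h import *
for n in("scene","top"):
    shot(n,n+"0");M,k,T=K(n);print(M,k,T.round(3))
o=ctrl.get_obs();print(o)
E
```

```text
pics
[[423.80221723   0.         257.3399984 ]
 [  0.         423.80221723 192.93359385]
 [  0.           0.           1.        ]] 0.03952576540218448 [[ 3.570000e-01  7.600000e-01 -5.430000e-01  1.200421e+03]
 [ 9.340000e-01 -2.940000e-01  2.030000e-01 -2.312030e+02]
 [-5.000000e-03 -5.790000e-01 -8.150000e-01  1.162237e+03]
 [ 0.000000e+00  0.000000e+00  0.000000e+00  1.000000e+00]]
[[412.94413532   0.         255.43286761]
 [  0.         412.94413532 183.07628188]
 [  0.           0.           1.        ]] 0.03313363757582446 [[ 2.000000e-02 -9.840000e-01  1.760000e-01  2.693420e+02]
 [-1.000000e+00 -2.100000e-02 -3.000000e-03  2.944400e+01]
 [ 6.000000e-03 -1.760000e-01 -9.840000e-01  1.262462e+03]
 [ 0.000000e+00  0.000000e+00  0.000000e+00  1.000000e+00]]
{'time': 0.1, 'joint_positions': array([ 5.58015079e+01,  1.40798046e+01,  8.93195084e+01, -7.68090748e-04,
        7.67027077e+01, -9.97606415e+00]), 'joint_velocities': array([ 0.00163095,  0.0533628 , -0.29595844, -0.01964969, -0.05105311,
        0.025061  ]), 'joint_efforts': array([ 9.14424777e-05, -4.30667603e+01, -3.27130222e+01, -1.56910291e-04,
        2.76859173e-03,  3.03531476e-05]), 'position': array([266.39395039, 592.33699602, 230.27917719]), 'orientation': array([[-9.90013782e-04,  4.10276352e-01,  9.11960709e-01],
       [-1.48005503e-03,  9.11959556e-01, -4.10277440e-01],
       [-9.99998415e-01, -1.75593236e-03, -2.95620950e-04]]), 'contact_force': array([-0.53374472, -0.86194336, -0.02956637]), 'torque': array([-0.02036298, -0.02752688,  0.00066851]), 'opening': 85.69008717504687}
```

View pics/scene0.png

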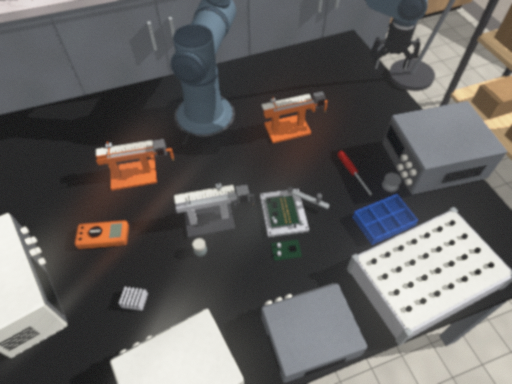

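View pics/top0.png

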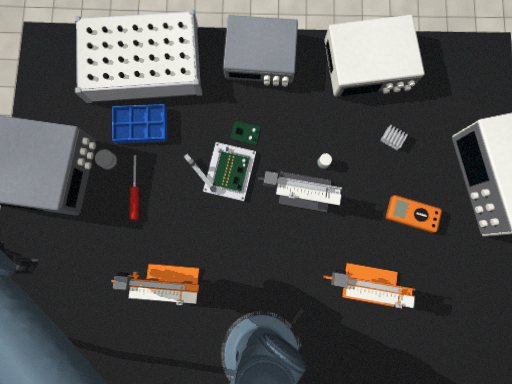

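Three stands are visible in the top view: two orange ones at (160,285) and (372,287), and a grey one at (308,189). The grey one is meant. I'll confirm it in enlarged crops.

```bash
python3 - <<'E'
from h import *
crop("top0",175,110,355,220,4.4,"c_top0")
crop("scene0",165,170,335,270,4.7,"c_sc0")
E
```

```text
(no output)
```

View pics/c_top0.png

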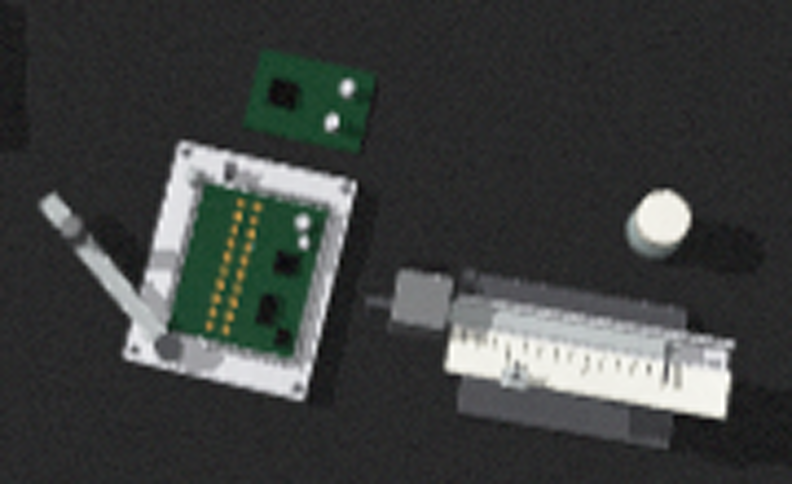

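View pics/c_sc0.png

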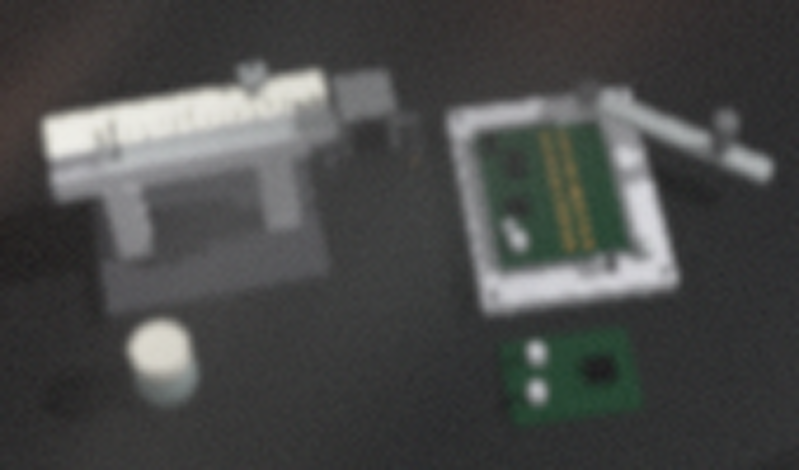

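```bash
cat >> h.py <<'E'
def cloud(n,tag,u0,v0,u1,v1):
    d=np.load(f"pics/{tag}.npz")["d"]; im=np.load(f"pics/{tag}.npz")["im"]
    uu,vv=np.meshgrid(np.arange(u0,u1),np.arange(v0,v1))
    M,k1,T=K(n)
    p=cv2.undistortPoints(np.stack([uu,vv],-1).reshape(-1,1,2).astype(float),M,np.array([k1,0,0,0,0]))[:,0]
    z=d[v0:v1,u0:u1].reshape(-1)
    P=np.c_[p*z[:,None],z]; W=P@T[:3,:3].T+T[:3,3]
    return W.reshape(v1-v0,u1-u0,3),im[v0:v1,u0:u1]
E
python3 - <<'E'
from h import *
np.set_printoptions(linewidth=250,suppress=True)
W,_=cloud("top","top0",180,145,225,200); print("top z"); print(W[5:50,:,2].round(0).astype(int)[::1,:])
W,_=cloud("top","top0",255,165,350,215); print(W[::2,::2,2].round(0).astype(int))
crop("top0",180,145,225,200,10,"c_k"); crop("top0",258,160,348,215,8.8,"c_s")
crop("scene0",280,180,335,215,12,"c_ks");crop("scene0",170,180,255,215,9.4,"c_ss")
E
```

```text
top z
[[ 1 -2  2 ... 13 14 13]
 [-2  3  4 ... 13 18 16]
 [ 1 -4  7 ... 19 16 16]
 ...
 [ 5 -5 -3 ... 20 15 16]
 [ 0 -2  1 ... 13 12 13]
 [-2  2  1 ... 13 15 12]]
[[ 0 -2  2 ... -2  3 -4]
 [ 2  1 -1 ...  1  1  5]
 [ 1  0  1 ...  5  3 -1]
 ...
 [ 0 -1 -4 ...  3 -1  4]
 [-4  2  1 ...  3  2 -3]
 [-2  3 -6 ...  0 -2 -1]]
```

View pics/c_k.png

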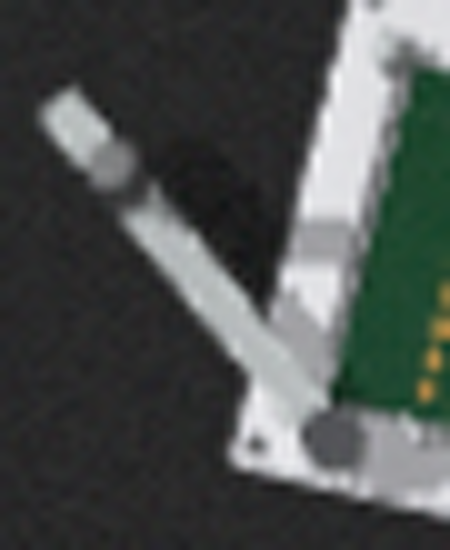

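View pics/c_s.png

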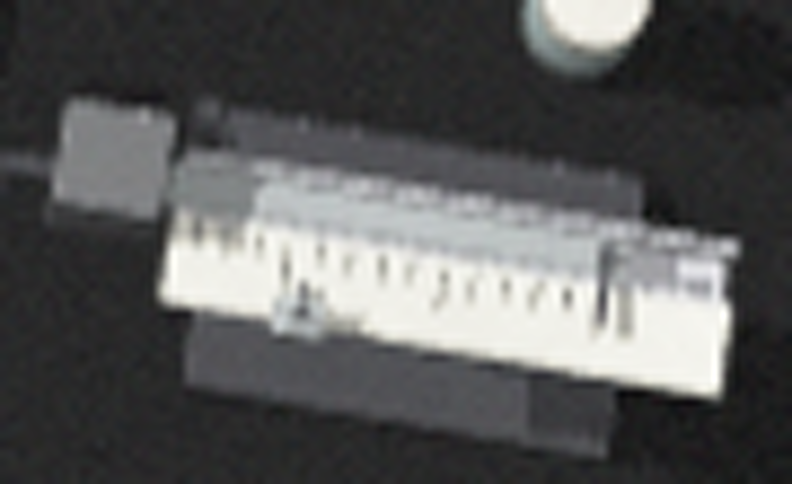

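View pics/c_ks.png

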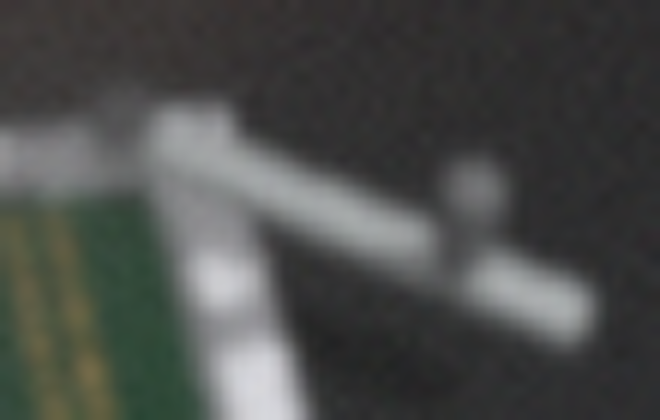

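View pics/c_ss.png

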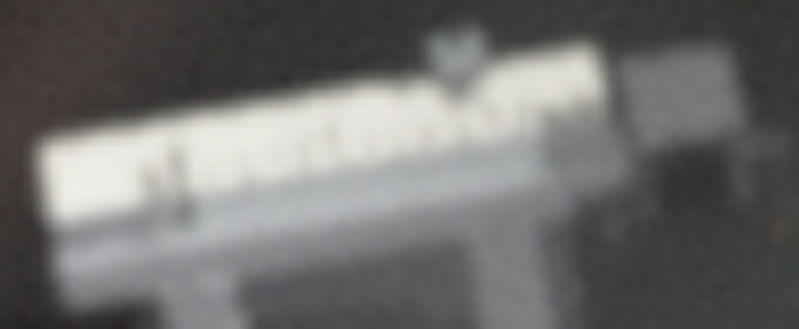

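```bash
cat >> h.py <<'E'
def px(u0,v0,s,x,y): return (x+.5)/s-.5+u0,(y+.5)/s-.5+v0
E
python3 - <<'E'
from h import *
np.set_printoptions(linewidth=250,suppress=True,precision=1)
t=lambda x,y:("top",*px(180,145,10,x,y)); s=lambda x,y:("scene",*px(280,180,12,x,y))
T=lambda x,y:("top",*px(258,160,8.8,x,y)); S=lambda x,y:("scene",*px(170,180,9.4,x,y))
print("knobtop tri",tri(t(115,166),s(476,178)), at_z(*t(115,166),66),at_z(*s(476,178),66))
print("hinge tri",tri(t(335,438),s(122,115)), at_z(*t(335,438),34),at_z(*s(122,115),34))
print("barend",tri(t(60,105),s(580,315)),at_z(*t(60,105),30))
n1=at_z(*t(235,465),14);n2=at_z(*t(355,0),14);print("nest -x+y corner,left edge",n1,n2)
a=n2-n1;print("nest yaw",np.degrees(np.arctan2(a[1],a[0])))
for nm,a,b in(("pointer tip",T(600,330),S(150,160)),("clip",T(305,288),S(458,92)),
 ):
    print(nm,tri(a,b),at_z(*a,124),at_z(*b,124))
tc=[at_z(*T(x,y),137) for x,y in((72,97),(178,113),(157,217),(53,203))];tc=np.array(tc);print("block top",tc,tc.mean(0),np.linalg.norm(tc-np.roll(tc,1,0),axis=1))
sc=np.array([at_z(*S(x,y),137) for x,y in((625,55),(725,45),(742,115),(645,135))]);print("block scene",sc,sc.mean(0))
e1=at_z(*T(160,303),116);e2=at_z(*T(722,398),116);v=e1-e2;print("scale edge",e1,e2,np.linalg.norm(v),"yaw",np.degrees(np.arctan2(-v[0],v[1])))
e1=at_z(*S(590,45),116);e2=at_z(*S(38,140),116);v=e1-e2;print("scale edge sc",e1,e2,np.linalg.norm(v),"yaw",np.degrees(np.arctan2(-v[0],v[1])))
for tag,n,b in(("top0","top",(262,168,280,188)),("top0","top",(184,155,200,168))):
    W,_=cloud(n,tag,*b);W=W.reshape(-1,3);m=W[:,2]>(125 if b[0]>250 else 52);print(n,m.sum(),W[m].mean(0),W[m].min(0),W[m].max(0))
W,_=cloud("scene","scene0",230,178,255,200);W=W.reshape(-1,3);m=W[:,2]>128;print(m.sum(),W[m].mean(0))
W,_=cloud("scene","scene0",310,188,325,202);W=W.reshape(-1,3);m=W[:,2]>52;print(m.sum(),W[m].mean(0))
E
```

```text
knobtop tri (array([546.3, 220.3,  66.7]), np.float64(3.600817167020434)) [545.9 218.6  66. ] [546.2 222.4  66. ]
hinge tri (array([471.4, 154.7,  31.6]), np.float64(1.6570210313002462)) [470.7 153.6  34. ] [473.1 154.7  34. ]
barend (array([573.8, 243.4,  28. ]), np.float64(2.068046635154187)) [573. 242.  30.]
nest -x+y corner,left edge [465.  185.8  14. ] [612.6 154.7  14. ]
nest yaw -11.931632162291685
pointer tip (array([ 438.7, -174.2,  115.3]), np.float64(5.584347609925635)) [ 438. -170.  124.] [ 444.1 -177.3  124. ]
clip (array([450.3, -77.1, 118.9]), np.float64(0.042792649286324536)) [449.5 -76.6 124. ] [453.9 -77.9 124. ]
block top [[507.1  -1.4 137. ]
 [502.6 -35.  137. ]
 [469.1 -28.8 137. ]
 [472.9   4.  137. ]] [487.9 -15.3 137. ] [34.6 33.9 34.1 33. ]
block scene [[468.6 -25.5 137. ]
 [476.4   5.7 137. ]
 [504.3   1.3 137. ]
 [500.5 -29.9 137. ]] [487.5 -12.1 137. ]
scale edge [445.  -31.1 116. ] [ 418.3 -209.8  116. ] 180.69141760970797 yaw -8.499430517885585
scale edge sc [445.7 -30.6 116. ] [ 417.7 -208.4  116. ] 179.96775415645317 yaw -8.95167204197365
top 186 [481.9 -14.2 166.5] [269.3 -33.1 126.7] [ 511.2   29.4 1262.5]
top 27 [544.4 218.5  64.8] [537.1 211.9  52. ] [552.4 224.7  69.5]
144 [497.5 -15.9 142.7]
28 [549.2 220.4  63.7]
```

```bash
cat >> h.py <<'E'
def plan(P,az=None,n=10,waypts=None):
    o=ctrl.get_obs();p=np.array(o["position"]);R=np.array(o["orientation"])
    a0=np.degrees(np.arctan2(R[1,1],R[0,1])); az=a0 if az is None else az
    print("from",p.round(1),"az",round(a0,2),"j",np.round(o["joint_positions"],1))
    P=np.atleast_2d(P); pts=P if len(P)==n else p+np.outer(np.arange(1,n+1)/n,P[-1]-p)
    da=(az-a0)/n; rows=[];q=p
    for i in range(n):
        a=np.radians(a0+da*i); y=np.array([np.cos(a),np.sin(a),0]); x=np.array([0,0,-1.]); z=np.cross(x,y)
        d=pts[i]-q; q=pts[i]
        rows.append([round(float(v),2) for v in (d@x/50,d@y/50,d@z/50,-np.radians(da)/.1)])
    print(rows)
E
python3 - <<'E'
from h import *
plan([546,219.7,120],95)
E
```

```text
from [266.4 592.3 230.3] az 65.78 j [ 55.8  14.1  89.3  -0.   76.7 -10. ]
[[0.22, -0.45, 0.82, -0.51], [0.22, -0.49, 0.79, -0.51], [0.22, -0.53, 0.77, -0.51], [0.22, -0.57, 0.74, -0.51], [0.22, -0.61, 0.71, -0.51], [0.22, -0.64, 0.68, -0.51], [0.22, -0.68, 0.64, -0.51], [0.22, -0.71, 0.61, -0.51], [0.22, -0.74, 0.57, -0.51], [0.22, -0.77, 0.53, -0.51]]
```

{"op": "servo_tool", "data": {
  "increments": [
    [0.22,-0.45,0.82,-0.51],
    [0.22,-0.49,0.79,-0.51],
    [0.22,-0.53,0.77,-0.51],
    [0.22,-0.57,0.74,-0.51],
    [0.22,-0.61,0.71,-0.51],
    [0.22,-0.64,0.68,-0.51],
    [0.22,-0.68,0.64,-0.51],
    [0.22,-0.71,0.61,-0.51],
    [0.22,-0.74,0.57,-0.51],
    [0.22,-0.77,0.53,-0.51]
  ],
  "grip": 0,
  "newtons": 30
}}

```text
time: 1.35
position: [547.4, 217.7, 120.6]
orientation: [[-0.001, -0.089, 0.996], [-0.0, 0.996, 0.089], [-1.0, 0.0, -0.001]]
contact_force: [0.2, 1.1, -0.2]
opening: 42.8
```

```bash
python3 - <<'E'
from h import *
shot("top","top1");shot("scene","scene1")
crop("top1",150,115,250,205,6,"c_t1");crop("scene1",260,130,360,230,6,"c_s1")
print(ctrl.get_obs()["position"]);plan([546,219.7,36],95)
E
```

```text
[548.14457556 215.65490189 119.69773246]
from [548.1 215.7 119.7] az 94.75 j [ 1.050e+01  1.320e+01  1.027e+02 -1.000e-01  6.420e+01 -8.430e+01]
[[0.17, 0.01, -0.0, -0.0], [0.17, 0.01, -0.0, -0.0], [0.17, 0.01, -0.0, -0.0], [0.17, 0.01, -0.0, -0.0], [0.17, 0.01, -0.0, -0.0], [0.17, 0.01, -0.0, -0.0], [0.17, 0.01, -0.0, -0.0], [0.17, 0.01, -0.0, -0.0], [0.17, 0.01, -0.0, -0.0], [0.17, 0.01, -0.0, -0.0]]
```

View pics/c_t1.png

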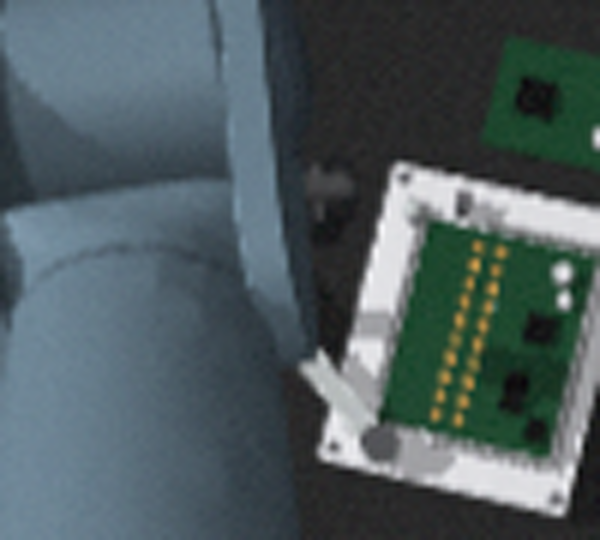

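View pics/c_s1.png

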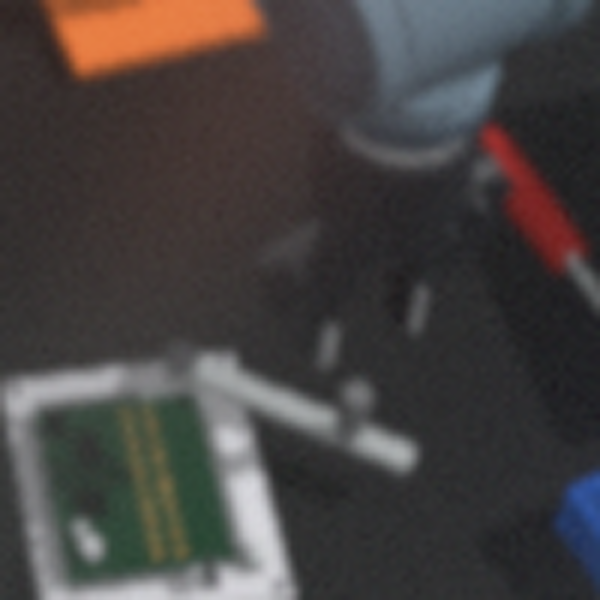

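{"op": "servo_tool", "data": {
  "increments": [
    [0.21,0,0,0],
    [0.21,0,0,0],
    [0.21,0,0,0],
    [0.21,0,0,0],
    [0.21,0,0,0],
    [0.21,0,0,0],
    [0.21,0,0,0],
    [0.21,0,0,0],
    [0,0,0,0],
    [0,0,0,0]
  ]
}}

```text
time: 2.7
position: [547.2, 219.1, 37.5]
orientation: [[0.001, -0.087, 0.996], [0.0, 0.996, 0.087], [-1.0, 0.0, 0.001]]
contact_force: [-0.1, -0.3, -0.2]
opening: 42.7
```

{"op": "servo_tool", "data": {
  "increments": [
    [0.03,0,0,0],
    [0,0,0,0],
    [0,0,0,0],
    [0,0,0,0],
    [0,0,0,0],
    [0,0,0,0],
    [0,0,0,0],
    [0,0,0,0],
    [0,0,0,0],
    [0,0,0,0]
  ],
  "grip": -1,
  "newtons": 30
}}

```text
time: 3.95
position: [547.4, 219.2, 36.1]
orientation: [[0.001, -0.087, 0.996], [0.0, 0.996, 0.087], [-1.0, 0.0, 0.001]]
contact_force: [0.7, 2.5, 2.9]
opening: 14.9
```

```bash
python3 - <<'E'
from h import *
# nest yaw
t=lambda x,y:at_z("top",*px(175,110,4.4,x,y),14)[:2]
c=[t(*q) for q in((183,143),(357,182),(304,400),(123,357))]
for i,j in((3,0),(2,1)):
    a=c[j]-c[i];print(np.degrees(np.arctan2(a[1],a[0])),np.linalg.norm(a))
for i,j in((2,3),(1,0)):
    a=c[j]-c[i];print(np.degrees(np.arctan2(a[1],a[0]))-90,np.linalg.norm(a))
h=np.array([471.5,154.]);p=np.array(ctrl.get_obs()["position"]);v=p[:2]-h
print(v,np.linalg.norm(v),np.degrees(np.arctan2(v[1],v[0])))
pts=[]
for k in range(1,11):
    a=np.radians(-3.5*k);pts.append([*(h+np.array([[np.cos(a),-np.sin(a)],[np.sin(a),np.cos(a)]])@v),p[2]])
plan(np.array(pts))
E
```

```text
-13.10943407404131 158.74136188759195
-12.131328348249726 159.8925935204517
-12.274594527949418 129.41289279367655
-11.74661078218405 126.70557610513163
[75.85507563 65.17282705] 100.0074491431607 40.66836604837769
from [547.4 219.2  36.1] az 94.99 j [ 10.8  20.5 104.    0.   55.5 -84.2]
[[0.0, -0.1, 0.07, -0.0], [0.0, -0.11, 0.06, -0.0], [0.0, -0.11, 0.06, -0.0], [0.0, -0.11, 0.05, -0.0], [0.0, -0.11, 0.04, -0.0], [0.0, -0.12, 0.03, -0.0], [0.0, -0.12, 0.03, -0.0], [0.0, -0.12, 0.02, -0.0], [0.0, -0.12, 0.01, -0.0], [0.0, -0.12, 0.01, -0.0]]
```

{"op": "servo_tool", "data": {
  "increments": [
    [0,-0.1,0.07,0],
    [0,-0.11,0.06,0],
    [0,-0.11,0.06,0],
    [0,-0.11,0.05,0],
    [0,-0.11,0.04,0],
    [0,-0.12,0.03,0],
    [0,-0.12,0.03,0],
    [0,-0.12,0.02,0],
    [0,-0.12,0.01,0],
    [0,-0.12,0.01,0]
  ]
}}

```text
time: 5.2
position: [572.4, 163.8, 36.2]
orientation: [[0.003, -0.086, 0.996], [0.001, 0.996, 0.086], [-1.0, 0.001, 0.004]]
contact_force: [4.0, 2.7, 0.7]
opening: 14.9
```

```bash
python3 - <<'E'
from h import *
h=np.array([471.5,154.]);p=np.array(ctrl.get_obs()["position"]);v=p[:2]-h
print(v,np.linalg.norm(v));ph0=np.degrees(np.arctan2(v[1],v[0]));print(ph0)
ph=list(np.linspace(ph0,-14,9)[1:])+[-14,-14]
plan(np.array([[*(h+100*np.array([np.cos(np.radians(a)),np.sin(np.radians(a))])),p[2]] for a in ph]))
E
```

```text
[100.87192043   9.80044436] 101.34689457731895
5.549286589404883
from [572.4 163.8  36.2] az 94.92 j [ 5.000e+00  2.110e+01  1.032e+02  1.000e-01  5.550e+01 -8.990e+01]
[[0.0, -0.09, -0.03, -0.0], [0.0, -0.09, -0.0, -0.0], [0.0, -0.08, -0.01, -0.0], [0.0, -0.08, -0.01, -0.0], [0.0, -0.08, -0.02, -0.0], [0.0, -0.08, -0.02, -0.0], [0.0, -0.08, -0.02, -0.0], [0.0, -0.08, -0.03, -0.0], [0.0, 0.0, 0.0, -0.0], [0.0, 0.0, 0.0, -0.0]]
```

{"op": "servo_tool", "data": {
  "increments": [
    [0,-0.09,-0.03,0],
    [0,-0.09,0,0],
    [0,-0.08,-0.01,0],
    [0,-0.08,-0.01,0],
    [0,-0.08,-0.02,0],
    [0,-0.08,-0.02,0],
    [0,-0.08,-0.02,0],
    [0,-0.08,-0.03,0],
    [0,0,0,0],
    [0,0,0,0]
  ]
}}

```text
time: 6.45
position: [568.5, 133.9, 36.2]
orientation: [[0.006, -0.085, 0.996], [0.007, 0.996, 0.085], [-1.0, 0.007, 0.006]]
contact_force: [9.0, 19.5, -2.2]
opening: 15.3
```

{"op": "servo_tool", "data": {
  "increments": [
    [0,-0.03,0,0],
    [0,0,0,0],
    [0,0,0,0],
    [0,0.03,0,0],
    [0,0.05,0,0],
    [0,0.02,0,0],
    [0,0,0,0],
    [0,0,0,0],
    [0,0,0,0],
    [0,0,0,0]
  ]
}}

```text
time: 7.7
position: [568.5, 134.2, 36.2]
orientation: [[0.005, -0.086, 0.996], [0.001, 0.996, 0.086], [-1.0, 0.001, 0.005]]
contact_force: [9.9, 5.5, -0.5]
opening: 14.9
```

{"op": "servo_tool", "data": {
  "increments": [
    [0,0,0,0],
    [0,0,0,0],
    [0,0,0,0],
    [0,0,0,0],
    [-0.4,0,0,0],
    [-0.8,0,0,0],
    [-0.8,0,0,0],
    [-0.8,0,0,0],
    [-0.8,0,0,0],
    [0,0,0,0]
  ],
  "grip": 0
}}

```text
time: 8.95
position: [569.0, 134.1, 221.9]
orientation: [[0.01, -0.087, 0.996], [0.0, 0.996, 0.087], [-1.0, -0.001, 0.01]]
contact_force: [0.6, 1.0, -0.4]
opening: 42.5
```

```bash
python3 - <<'E'
from h import *
shot("top","top2");shot("scene","scene2")
crop("top2",170,110,280,205,6,"c_t2");crop("scene2",240,170,340,260,6,"c_s2")
plan([488.8,-14.5,222],95-57.3)
E
```

```text
from [566.5 134.  216.8] az 95.0 j [  2.2   5.8 100.2  -0.   73.9 -92.8]
[[-0.01, -0.28, -0.18, 1.0], [-0.01, -0.3, -0.15, 1.0], [-0.01, -0.31, -0.12, 1.0], [-0.01, -0.32, -0.09, 1.0], [-0.01, -0.33, -0.06, 1.0], [-0.01, -0.33, -0.02, 1.0], [-0.01, -0.33, 0.01, 1.0], [-0.01, -0.33, 0.04, 1.0], [-0.01, -0.33, 0.08, 1.0], [-0.01, -0.32, 0.11, 1.0]]
```

View pics/c_s2.png

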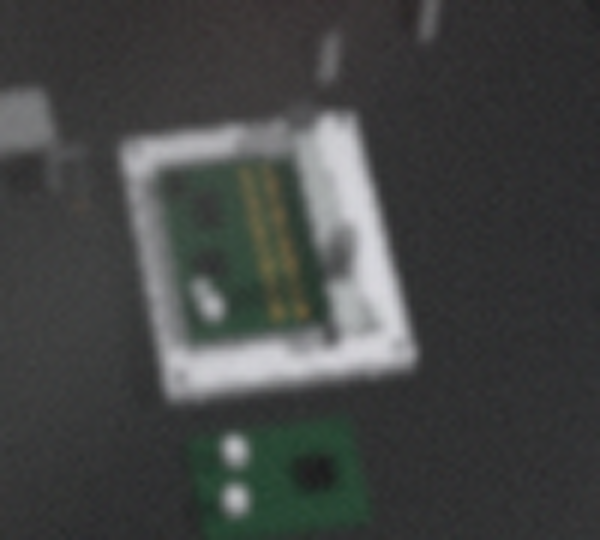

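View pics/c_t2.png

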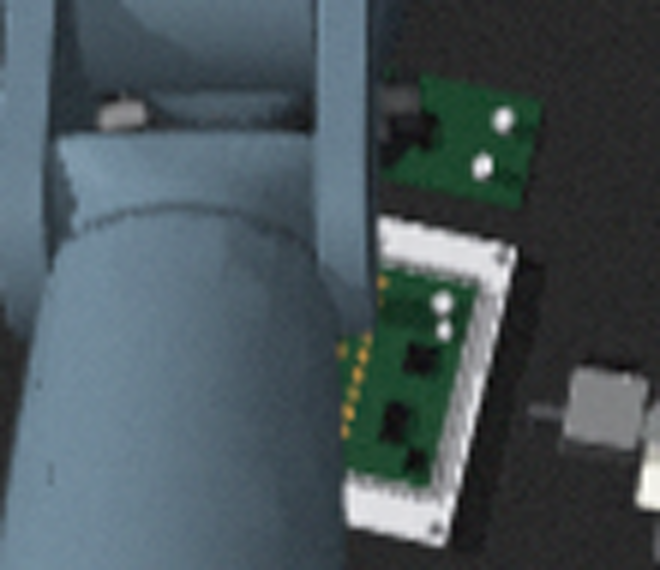

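The keeper bar now lies along the nest's +y edge, with the knob at (340,250) in the scene crop. Next is the boom.

{"op": "servo_tool", "data": {
  "increments": [
    [0,-0.28,-0.18,1.0],
    [0,-0.3,-0.15,1.0],
    [0,-0.31,-0.12,1.0],
    [0,-0.32,-0.09,1.0],
    [0,-0.33,-0.06,1.0],
    [0,-0.33,-0.02,1.0],
    [0,-0.33,0.01,1.0],
    [0,-0.33,0.04,1.0],
    [0,-0.33,0.08,1.0],
    [0,-0.32,0.11,1.0]
  ],
  "grip": 0.5
}}

```text
time: 10.3
position: [487.6, -14.1, 214.1]
orientation: [[-0.003, 0.793, 0.609], [0.001, 0.609, -0.793], [-1.0, -0.002, -0.003]]
contact_force: [-0.4, 0.8, 0.3]
opening: 64.1
```

```bash
python3 - <<'E'
from h import *
plan([488.8,-14.5,190],-8.6)
E
```

```text
from [487.6 -14.1 214.1] az 37.51 j [-15.   -7.2 113.3  -0.   74.1 -52.5]
[[0.05, 0.0, 0.0, 0.8], [0.05, 0.0, 0.0, 0.8], [0.05, 0.0, 0.0, 0.8], [0.05, 0.0, 0.0, 0.8], [0.05, 0.0, 0.0, 0.8], [0.05, 0.0, 0.0, 0.8], [0.05, 0.0, 0.0, 0.8], [0.05, 0.0, 0.0, 0.8], [0.05, 0.0, 0.0, 0.8], [0.05, 0.0, 0.0, 0.8]]
```

{"op": "servo_tool", "data": {
  "increments": [
    [0.05,0,0,0.9],
    [0.05,0,0,0.9],
    [0.05,0,0,0.9],
    [0.05,0,0,0.9],
    [0.05,0,0,0.9],
    [0.05,0,0,0.9],
    [0.05,0,0,0.9],
    [0.05,0,0,0.9],
    [0.06,0,0,0.85],
    [0,0,0,0]
  ]
}}

```text
time: 11.55
position: [487.8, -13.7, 191.2]
orientation: [[-0.003, 0.989, -0.145], [0.001, -0.145, -0.989], [-1.0, -0.003, -0.0]]
contact_force: [-0.1, -0.2, 0.1]
opening: 64.2
```

```bash
python3 - <<'E'
from h import *
shot("top","top3");shot("scene","scene3")
crop("top3",150,110,350,230,4,"c_t3");crop("scene3",160,120,340,250,4.4,"c_s3")
plan([488.8,-14.5,99],-8.6)
E
```

```text
from [488.4 -13.8 192. ] az -8.35 j [-14.9  -5.7 114.4  -0.   71.4  -6.6]
[[0.19, 0.0, 0.0, 0.0], [0.19, 0.0, 0.0, 0.0], [0.19, 0.0, 0.0, 0.0], [0.19, 0.0, 0.0, 0.0], [0.19, 0.0, 0.0, 0.0], [0.19, 0.0, 0.0, 0.0], [0.19, 0.0, 0.0, 0.0], [0.19, 0.0, 0.0, 0.0], [0.19, 0.0, 0.0, 0.0], [0.19, 0.0, 0.0, 0.0]]
```

View pics/c_s3.png

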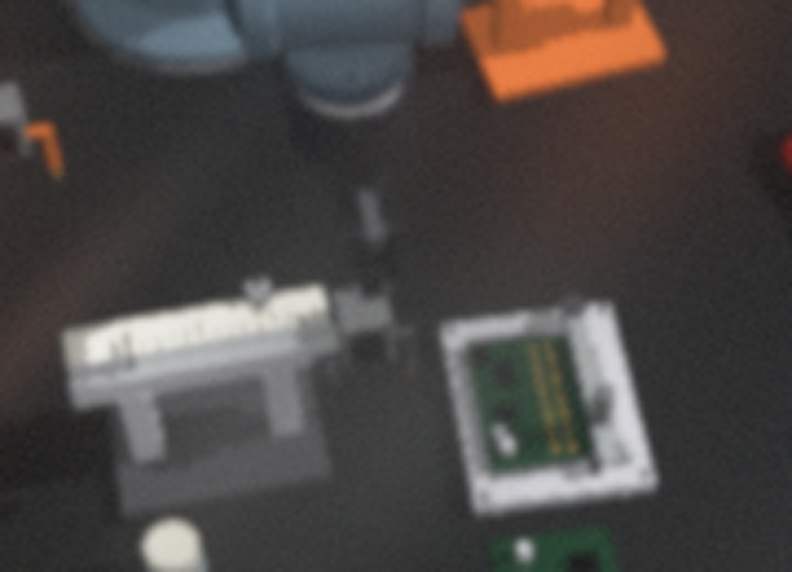

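View pics/c_t3.png

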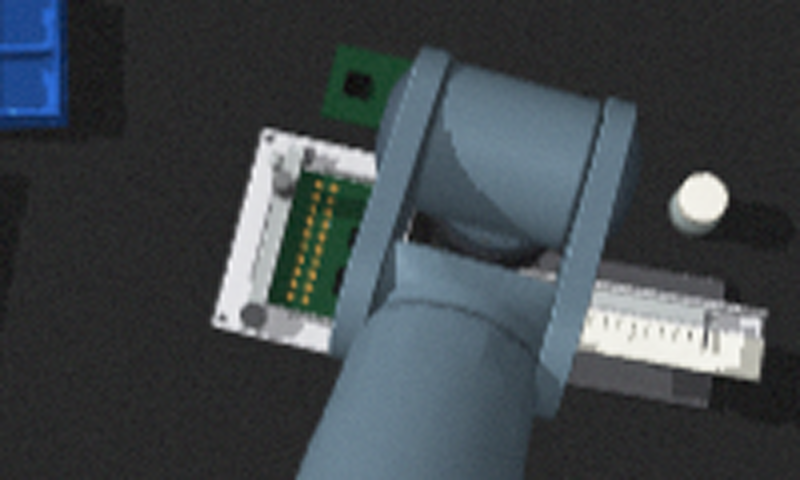

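{"op": "servo_tool", "data": {
  "increments": [
    [0.25,0,0,0],
    [0.25,0,0,0],
    [0.25,0,0,0],
    [0.25,0,0,0],
    [0.25,0,0,0],
    [0.25,0,0,0],
    [0.25,0,0,0],
    [0.1,0,0,0.04],
    [0,0,0,0],
    [0,0,0,0]
  ]
}}

```text
time: 12.9
position: [489.4, -14.1, 100.8]
orientation: [[0.001, 0.989, -0.15], [-0.0, -0.15, -0.989], [-1.0, 0.001, 0.0]]
contact_force: [-0.2, 0.5, 0.8]
opening: 63.9
```

{"op": "servo_tool", "data": {
  "increments": [
    [0.03,0,0,0],
    [0,0,0,0],
    [0,0,0,0],
    [0,0,0,0],
    [0,0,0,0],
    [0,0,0,0],
    [0,0,0,0],
    [0,0,0,0],
    [0,0,0,0],
    [0,0,0,0]
  ],
  "grip": -1,
  "newtons": 45
}}

```text
time: 14.15
position: [489.4, -14.1, 100.1]
orientation: [[0.001, 0.989, -0.15], [-0.0, -0.15, -0.989], [-1.0, 0.001, 0.0]]
contact_force: [-4.7, -0.5, 8.2]
opening: 34.8
```

{"op": "servo_tool", "data": {
  "increments": [
    [0,0,-0.1,0],
    [0,0,-0.2,0],
    [0,0,-0.2,0],
    [0,0,-0.2,0],
    [0,0,-0.2,0],
    [0,0,-0.2,0],
    [0,0,-0.2,0],
    [0,0,-0.2,0],
    [0,0,-0.1,0],
    [0,0,0,0]
  ]
}}

```text
time: 15.4
position: [501.5, 65.0, 100.2]
orientation: [[0.001, 0.989, -0.15], [-0.001, -0.15, -0.989], [-1.0, 0.001, 0.001]]
contact_force: [-3.6, -2.4, 8.1]
opening: 34.9
```

```bash
python3 - <<'E'
from h import *
shot("top","top4");shot("scene","scene4");shot("top","top4b");shot("scene","scene4b")
crop("top4",240,150,350,220,7,"c_t4");crop("scene4",165,170,265,215,8,"c_s4")
o=ctrl.get_obs();print(o["position"],o["contact_force"],o["opening"])
E
```

```text
[501.47392329  64.71251281 100.12221637] [-4.89049629 -2.33714586  7.72626454] 35.18787391394507
```

View pics/c_s4.png

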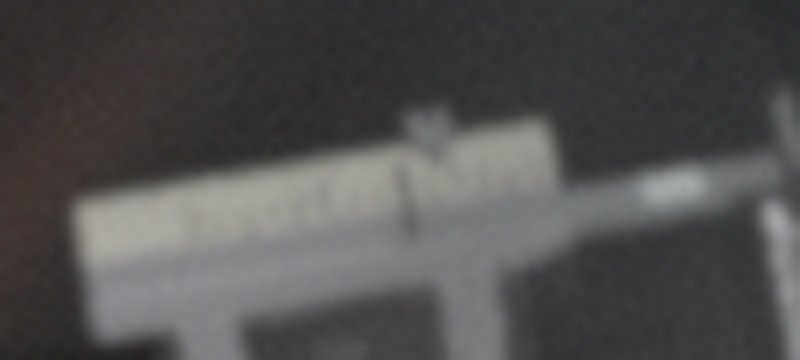

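View pics/c_t4.png

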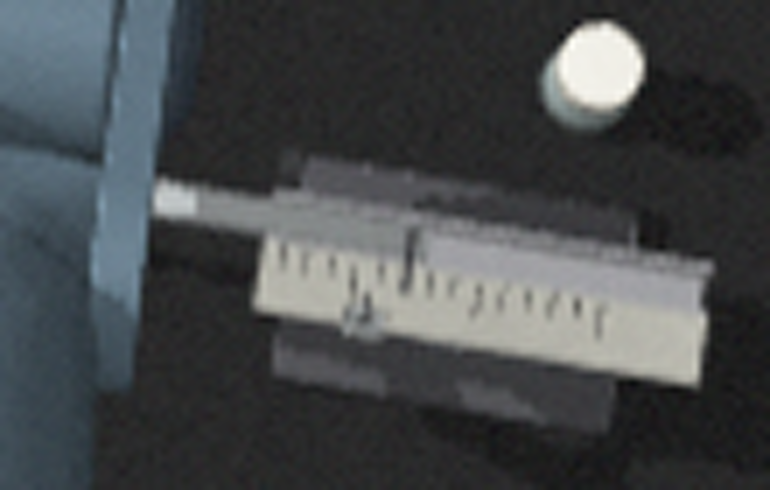

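```bash
cat >> h.py <<'E'
def avg(tag,N=6):
    for n in("top","scene"):
        im=np.mean([ctrl.read_camera(n)[0].astype(float) for _ in range(N)],0); np.savez(f"pics/{n}{tag}.npz",im=im.clip(0,255).astype(np.uint8))
E
python3 - <<'E'
from h import *
avg("5")
crop("top5",280,175,310,200,24,"c_t5");crop("scene5",205,175,235,205,20,"c_s5")
o=ctrl.get_obs();print(o["time"],o["position"])
E
```

```text
16.2 [501.47289029  64.64169134 100.14414154]
```

View pics/c_t5.png

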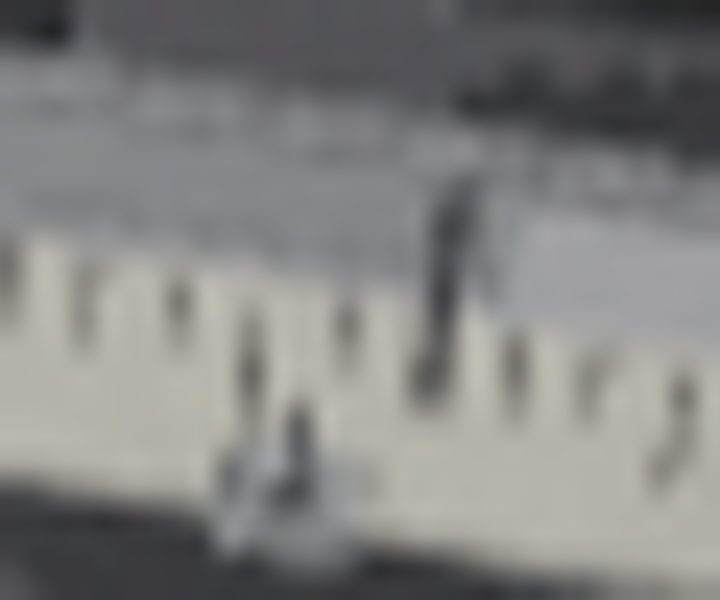

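View pics/c_s5.png

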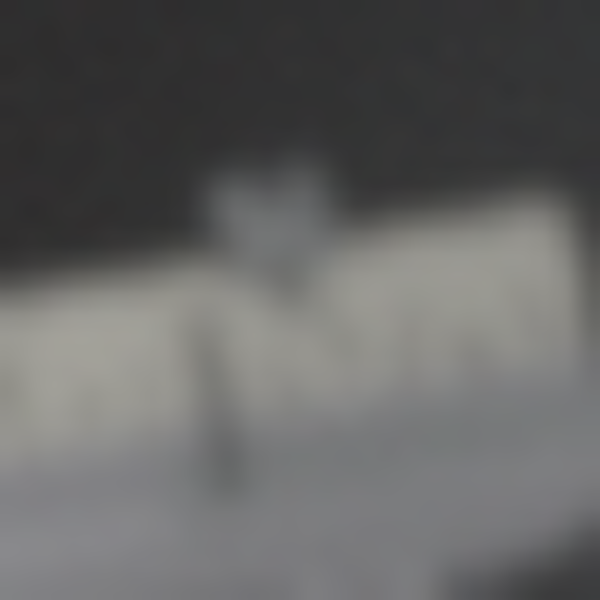

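```bash
python3 - <<'E'
from h import *
np.set_printoptions(suppress=True,precision=2)
for yaw in(8.5,8.9):
    u=np.array([np.sin(np.radians(yaw)),np.cos(np.radians(yaw)),0]);w=np.array([u[1],-u[0],0])
    f=lambda n,u0,v0,s,x,y,z:at_z(n,*px(u0,v0,s,x,y),z)
    for nm,(a,b) in {"top":[(428,395),(298,407)],"topline":[(455,200),(290,495)]}.items():
        for z in (124,):
            A=f("top",280,175,24,*a,z);B=f("top",280,175,24,*b,z);print(yaw,nm,z,(B-A)@u,(B-A)@w)
    A=f("scene",205,175,20,203,310,124);B=f("scene",205,175,20,285,285,124);C=f("scene",205,175,20,230,490,124)
    print("scene",(B-A)@u,(B-A)@w,"needle",(C-A)@u,(C-A)@w)
E
```

```text
8.5 top 124 14.692403218450306 -3.948530178616338
8.5 topline 124 13.686261036364424 -37.65525569406366
scene 12.85136657027446 -1.898905597871214 needle -1.312107760443044 33.5551532566274
8.9 top 124 14.66447945797654 -4.051005446991767
8.9 topline 124 13.423046370250628 -37.74988541284493
scene 12.837796637276433 -1.9885780580928791 needle -1.077818526079968 33.563495707026796
```

{"op": "servo_tool", "data": {
  "increments": [
    [0,0,-0.05,0],
    [0,0,-0.05,0],
    [0,0,-0.05,0],
    [0,0,-0.05,0],
    [0,0,-0.05,0],
    [0,0,-0.02,0],
    [0,0,0,0],
    [0,0,0,0],
    [0,0,0,0],
    [0,0,0,0]
  ]
}}

```text
time: 17.45
position: [503.5, 78.0, 100.2]
orientation: [[0.001, 0.989, -0.15], [-0.001, -0.15, -0.989], [-1.0, 0.001, 0.001]]
contact_force: [-4.4, -1.2, 7.1]
opening: 35.1
```

```bash
python3 - <<'E'
from h import *
avg("6",10)
crop("top6",280,175,310,200,24,"c_t6");crop("scene6",205,175,235,205,20,"c_s6")
o=ctrl.get_obs();print(o["time"],o["position"],o["contact_force"],o["opening"])
E
```

```text
18.45 [503.52867063  78.00901172 100.14003452] [-4.43177515 -2.31625362  6.82928163] 35.17013370767216
```

View pics/c_t6.png

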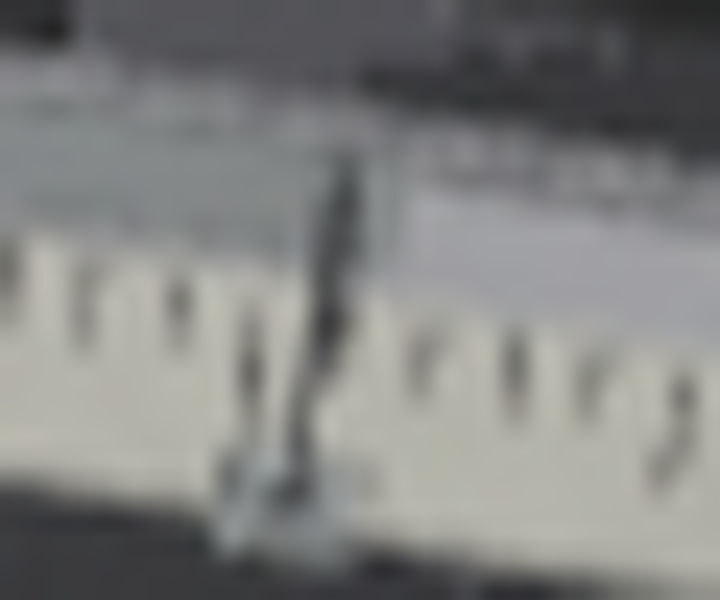

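View pics/c_s6.png

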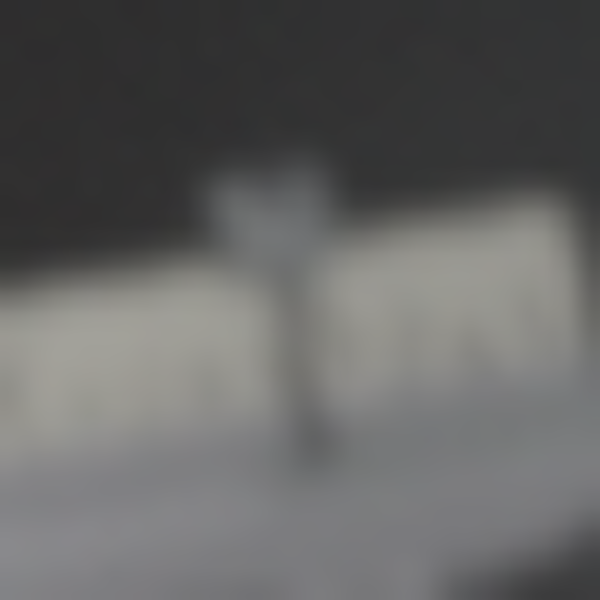

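```bash
cat >> h.py <<'E'
def rect(tag,n,yaw=8.7,z=124,c=(450,-77),ru=20,rw=25,s=8):
    u=np.array([np.sin(np.radians(yaw)),np.cos(np.radians(yaw))]);w=np.array([u[1],-u[0]])
    U=np.arange(-ru,ru,1/s);V=np.arange(-rw,rw,1/s);uu,ww=np.meshgrid(U,V)
    P=np.array(c)+uu[...,None]*u+ww[...,None]*w
    q=proj(n,np.c_[P.reshape(-1,2),np.full(uu.size,z)]).reshape(*uu.shape,2).astype(np.float32)
    im=np.load(f"pics/{tag}.npz")["im"].astype(np.float32).mean(2)
    return cv2.remap(im,q[...,0],q[...,1],cv2.INTER_CUBIC),U,V
E
python3 - <<'E'
from h import *
for n in("top","scene"):
    A,U,V=rect(n+"5",n);B,_,_=rect(n+"6",n)
    D=A-B
    cv2.imwrite(f"pics/r_{n}.png",np.vstack([A,B,np.clip(128+2*D,0,255)])[:, :][::1] if 0 else np.hstack([A,B,np.clip(128+2*D,0,255)]).clip(0,255).astype(np.uint8))
    print(n)
    for w in np.arange(-8,22,2):
        r=abs(V-w)<1; d=D[r].mean(0); new=np.clip(d,0,None)*(abs(U)<6); old=np.clip(-d,0,None)*(abs(U+14)<5)
        i=new.argmax(); j=old.argmax()
        def cen(x,i): 
            k=np.arange(max(0,i-16),min(len(x),i+17)); return (U[k]*x[k]**2).sum()/(x[k]**2).sum()
        m=A[r].mean(0); mm=np.clip(np.median(m)-m,0,None)*(abs(U)<3)
        print(w, "new %.2f (%.0f)"%(cen(new,i),new[i]),"old %.2f (%.0f)"%(cen(old,j),old[j]),"mark %.2f (%.0f)"%(cen(mm,mm.argmax()),mm.max()))
E
```

```text
top
-8 new -0.83 (0) old -11.10 (0) mark 0.27 (85)
-6 new -4.56 (1) old -12.75 (1) mark -0.07 (68)
-4 new -4.85 (1) old -12.58 (1) mark 0.29 (71)
-2 new -5.16 (1) old -9.73 (0) mark 0.73 (79)
0 new 2.95 (1) old -10.65 (1) mark 1.00 (71)
2 new 1.22 (28) old -13.37 (11) mark 1.11 (37)
4 new 0.70 (53) old -13.65 (33) mark 1.13 (6)
6 new -0.03 (71) old -13.94 (55) mark -2.65 (6)
8 new -0.16 (88) old -14.15 (72) mark -2.51 (16)
10 new -0.07 (102) old -14.20 (66) mark -2.34 (30)
12 new 0.08 (107) old -13.97 (59) mark -2.19 (46)
14 new 0.21 (96) old -13.52 (73) mark -2.09 (37)
16 new 0.43 (81) old -13.28 (92) mark -1.91 (18)
18 new 0.58 (66) old -13.10 (96) mark -1.75 (6)
20 new 0.36 (55) old -12.97 (85) mark -1.44 (2)
scene
-8 new 4.99 (1) old -17.70 (1) mark nan (0)
-6 new 5.71 (0) old -15.60 (1) mark nan (0)
-4 new 5.82 (0) old -15.02 (2) mark 2.53 (1)
-2 new 5.69 (0) old -14.18 (2) mark 1.43 (14)
0 new 4.19 (1) old -11.91 (4) mark 1.43 (24)
2 new 1.53 (3) old -11.98 (8) mark 1.46 (28)
4 new 1.82 (8) old -12.23 (13) mark 1.59 (23)
6 new 1.75 (13) old -12.24 (18) mark 1.76 (17)
8 new 1.65 (19) old -12.34 (22) mark 1.96 (10)
10 new 1.52 (24) old -12.11 (24) mark 2.02 (5)
12 new 1.41 (27) old -11.99 (24) mark 2.84 (0)
14 new 1.38 (29) old -11.87 (23) mark nan (0)
16 new 1.26 (30) old -11.63 (21) mark nan (0)
18 new 1.24 (30) old -11.51 (20) mark nan (0)
20 new 1.35 (28) old -11.40 (20) mark -1.19 (2)<stdin>:11: RuntimeWarning: invalid value encountered in scalar divide
```

View pics/r_top.png

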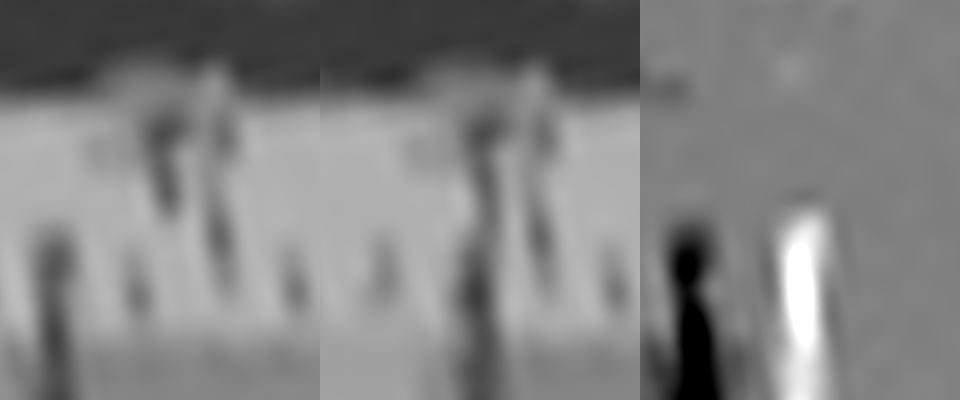

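View pics/r_scene.png

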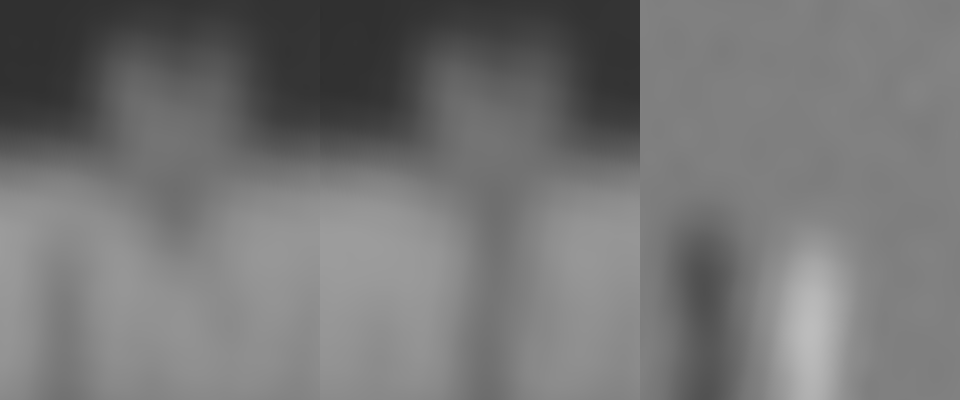

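```bash
python3 - <<'E'
from h import *
np.set_printoptions(linewidth=200)
for t in("top5","top6","top0"):
    print(t);im=np.load(f"pics/{t}.npz")["im"].astype(int).mean(2).round().astype(int);print("     ",np.arange(287,301))
    for v in range(181,199):print(v,im[v,287:301])
for P in([450,-77,124],[450+20*.989,-77-20*.149,124],[450+20*.15,-77+20*.989,124]):print(proj("top",np.array(P)),proj("scene",np.array(P)))
E
```

```text
top5
      [287 288 289 290 291 292 293 294 295 296 297 298 299 300]
181 [136 134 136 134 129 129 120 121 123 123 137 138 139 124]
182 [135 136 135 134 135 135 136 135 135 134 128 120 104 120]
183 [135 137 136 135 135 134 135 134 133 134 133  97  93 132]
184 [135 127 133 129 131 135 135 132 134 134 130  74  90 132]
185 [152 142 145 143 131 137 134 127 132 128 125  81 106 133]
186 [149 173 171 168 157 155 150 139 144 137 127  74 121 127]
187 [121 179 177 165 177 173 171 143 167 165 137  67 146 139]
188 [140 177 176 141 178 175 173 120 174 173 140  84 172 168]
189 [158 176 175 127 178 175 174 140 175 173 130  98 177 174]
190 [177 178 172 104 177 177 176 157 176 172 101 102 177 173]
191 [179 178 174 120 178 157 177 177 176 171 115 128 176 175]
192 [177 177 175 137 164 106 177 176 176 173 158 160 176 174]
193 [176 176 156 142 158  96 164 172 176 176 177 176 176 176]
194 [174 174 118 141 150  99 140 155 159 176 176 177 177 177]
195 [150 157 117 133  98  81 135 152 153 175 176 178 176 178]
196 [ 88 110 137 137 111 114 136 155 164 170 178 177 176 177]
197 [ 60  68 132 116 121 128 129 118 12
[... 1934 characters left out ...]
238 235 196 237 237 236]
191 [239 239 237 171 237 224 239 240 238 235 220 237 238 236]
192 [238 239 237 198 229 148 223 222 238 237 236 238 239 237]
193 [238 238 225 203 212 132 178 181 238 238 237 236 237 237]
194 [237 237 191 205 194 141 188 192 226 238 237 237 237 237]
195 [213 221 189 190 139  97 173 195 186 220 221 223 224 238]
196 [117 152 203 195 159 149 162 170 168 170 179 181 215 238]
197 [ 88 103 180 167 162 170 178 152 130 135 149 149 211 215]
198 [ 85  85  82  75  91 109 129 111  85  83  89  87 103 131]
[[292.35446013 192.11541661]] [[218.15186116 188.2749473 ]]
[[293.44895461 185.15629161]] [[219.23033629 193.53068717]]
[[285.27457977 190.90581325]] [[224.66578269 187.11958538]]
```

Two-camera parallax estimate: the boom is about 0.5 mm short (top view says 0.8 mm, scene view about -0.1 mm). I'll apply a small correction.

{"op": "servo_tool", "data": {
  "increments": [
    [0,0,-0.01,0],
    [0,0,0,0],
    [0,0,0,0],
    [0,0,0,0],
    [0,0,0,0],
    [0,0,0,0],
    [0,0,0,0],
    [0,0,0,0],
    [0,0,0,0],
    [0,0,0,0]
  ]
}}

```text
time: 19.7
position: [503.6, 78.4, 100.2]
orientation: [[0.001, 0.989, -0.15], [-0.001, -0.15, -0.989], [-1.0, 0.001, 0.001]]
contact_force: [-4.4, -1.8, 7.0]
opening: 35.3
```

```bash
python3 - <<'E'
from h import *
avg("7",10)
o=ctrl.get_obs();print(o["time"],o["position"],o["contact_force"],o["opening"],o["joint_velocities"].round(2))
crop("top7",150,110,350,230,4,"c_t7");crop("scene7",160,120,340,250,4.4,"c_s7")
a=np.load("pics/top5.npz")["im"].astype(float).mean(2);b=np.load("pics/top7.npz")["im"].astype(float).mean(2)
xs=[];vs=range(183,191)
for v in vs:
    d=np.clip(a[v,291:296]-b[v,291:296],0,None);d[d<3]=0;xs.append((d*np.arange(291,296)).sum()/d.sum())
k=np.mean(np.array(xs)+.157*(np.array(vs)-192.5));print("needle at row192.5:",k,"mark 291.93 ->",(k-291.93)*2.79,"mm")
A,U,V=rect("scene5","scene");B,_,_=rect("scene7","scene")
for w in(2,4,6,8,10):
    r=abs(V-w)<1;d=np.clip((A-B)[r].mean(0),0,None)*(abs(U)<7);print(w,(U*d**2).sum()/(d**2).sum())
E
```

```text
20.7 [503.59648747  78.43317433 100.15617887] [-4.28453239 -2.18576054  7.23519975] 35.3354703294469 [ 0.04  0.06  0.08  0.02  0.02 -0.05]
needle at row192.5: 292.06172049953886 mark 291.93 -> 0.3675001937134135 mm
2 2.1679329543279757
4 1.9366550766146589
6 2.1069403171498133
8 2.0400714046917425
10 1.8809197762995005
```

View pics/c_s7.png

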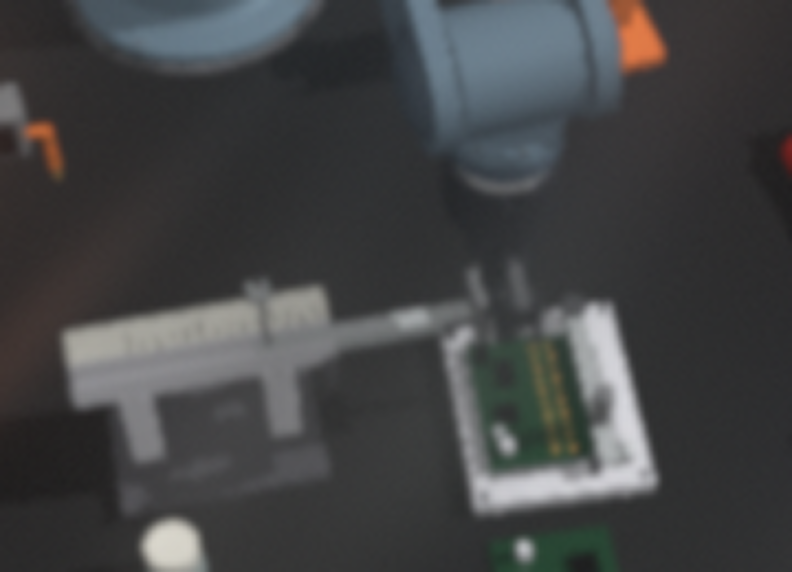

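View pics/c_t7.png

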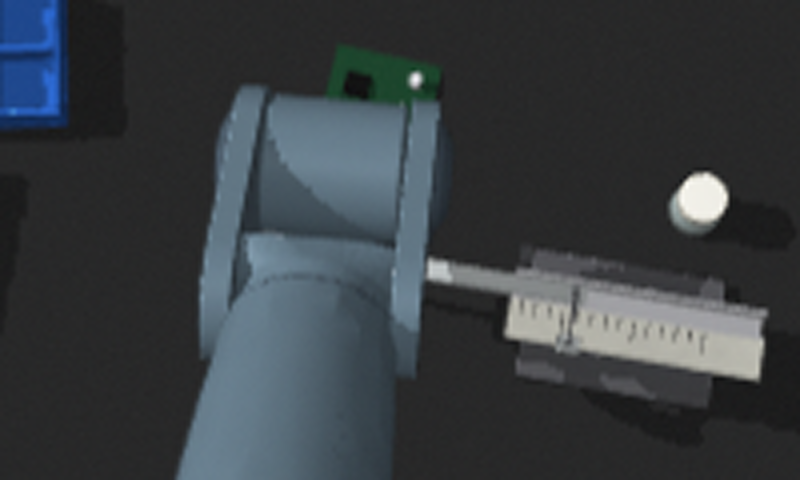

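```bash
python3 - <<'E'
from h import *
ctrl.hand_in()
o=ctrl.get_obs();print(o["time"],o["position"],o["opening"])
E
```

```text
the job is handed in; nothing more can be done
the job is handed in; nothing more can be done
```

I shut the keeper bar, then drew the boom out to the index clip, and handed the job in at about 20.7 s with the arm still holding the boom. No verdict was given.

- **Keeper:** I swung the bar to its stop; with about 20 N at the knob, well over the 3.5 N detent, it moved no further. Later pictures show it lying along the nest's +y edge after release. The click itself was inferred from that, not measured.
- **Boom:** I pinched the grip block at 45 N. The opening read about 35 mm, which matches the button being pressed in, and the boom came free. I drew it out 94 mm in all.
- **Alignment:** the two cameras disagreed slightly at the end. The top view put the pointer about 0.4 mm short of the clip mark, and the scene view about 0.4 mm past it. The likely cause is a small height difference seen from opposite sides, so I left the boom at the midpoint, aligned to within about 0.5 mm.
- **Other things:** in the last pictures the clip, the board, the jar and the spare board looked unmoved; the other bystanders were not checked at the end.

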